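Charge the hot-melt glue tank and vent its stuck lid

ROBOT

A 6-joint arm with a two-finger parallel gripper is mounted at the origin on the work surface. World frame = base frame: x ahead of the robot, y to its left, z up, the work surface at z = 0. Lengths are in mm, angles in rad, forces in N, time in s.
With the tool pointing down it reaches from about 350 to 875 mm from the base axis. Payload 4.2 kg.
Tool frame: the origin (TCP) lies between the finger pads; the fingertips stand 19 mm ahead of it and the grasp point (between the pads) is the TCP; z points along the fingers, y is the line along which they close (so a half turn about z gives the same grasp; the last joint's range is limited). The gripper opens to 87 mm and grips with 3 to 60 N. Pads are 19 mm wide; open, the fingers measure 117 mm over their backs; the gripper's body (75 mm by 190 mm) begins 51 mm behind the grasp point.
Start: joints at [1.362, 0.385, 0.008, 0, -1.194, -0.259], TCP at [281.794, 557.846, 241.55] pointing down, gripper open.
Joint ranges: [-3.14, 3.14], [-1.21, 2.06], [-1.07, 1.41], [-3.16, 2.05], [-2.99, -0.16], [-3.1, 3.1]. Speed limits (rad/s): [2.79, 2.79, 3.14, 3.14, 3.14, 3.14].

INTERFACE

Orientations are given as a unit quaternion [x, y, z, w].
In Python, from workcell import status, snapshot, calibration, bot, find_in gives the robot as it stands.
- The arm moves only by the tool jog_arm, never from a script. Its argument "motion" is a list of rows, each an object with "slide": the shift along the tool's x, y, z in m, a list of three; "roll": the turn about the tool's z in rad. A call has exactly 10 rows; each row is the pose to reach, as a shift and turn from the pose commanded when the call began, along the tool's axes at that moment; what a row does not reach only later rows make up. A row lasts 1/8 s, in which the tool goes at most 62.5 mm and 10.7 degrees, less where a joint would pass 70% of its speed; a pose out of reach is approached as far as the arm can. A call with a gripper value outside its range is refused whole. "jaw" is the closure, from 0 (fully open) to 1 (shut), set as the call begins (left out, the last holds). The fingers move at their own pace and stop on an object; the grip force is fixed at half the most. Time passes only in rows, so rows that repeat a pose let the fingers close, or fill a call up. It gives the time, the measured TCP pose, the force, the opening and the grip force at its end, in the units of the state.
- status.get_state(): the state, without advancing time (a new reading comes with each control period).
- snapshot(name): name is "scene" or "top"; returns the picture (400x640x3 uint8, blue, green, red); there is no depth.
- calibration(name): a dict with "intrinsics" (3x3 intrinsics, pixels), "T" (4x4, takes a point from camera to world coordinates). Camera axes: x right, y up, looking along -z (the intrinsics and any distortion apply to the point x, -y, -z); pixel columns grow to the right and rows downward; lengths in mm; the calibration is good to about 2 mm. A picture is of the moment at which its call begins. calibration takes no time and is no camera call.
- bot.close_job(): hands the job in; it is judged then, once.
Trained networks look in the newest picture that a camera, given by its name, has taken for a name from the list of things; names that differ only in an ending like _2 or _b are one class to them, and where a whole thing is asked for, a point or a joint stands for the part that bears it (a point fixed in the world has none). Each returns a list of dicts, best first, with "conf" (0 to 1); they miss things now and then, are a little off and sometimes report something else, mostly with a low value. They report only what shows in the picture. A call takes as long as a camera call.
- find_in(camera, thing): "xyz" ([x, y, z] in mm, in world coordinates, good to about 4 mm: the middle of the surface that is visible of it).
The state is a dict: "clock": time; "joint_pos": joint angles; "qvel": joint speeds; "effort": joint torques, N m; "tcp_pos": TCP position; "orientation": TCP orientation; "ft_force": force on the tool from outside, world axes, zero at the start; "wrist_torque": the same for the moment, N m; "grip_width": finger opening in mm; "grasp_force": force on a finger pad.
Only numpy, scipy, OpenCV 4.12 (cv2) and the standard library are available. Lean on these libraries where they do the work, as an engineer would, in place of code of your own. Each camera call takes 0.05 s, during which the arm holds its last target. There are 200 camera calls.

TASK

Charge the hot-melt glue tank: lift the pouring tray by its crossbar, tip all five glue slugs into the feed hopper on the tank's side and stand the empty tray upright on the bench again. Then grip the handle of the tank's lid, break the lid free of the set glue that sticks its front edge down, and hold it ajar to vent, about 3 cm open at the front edge, never letting it fly wide open; finish while still holding it there. Leave the other things on the bench where they are.

Things in the scene. Friction and masses are not known exactly. Their poses are not given: they have to be found in the camera images.
- tray_bar (a point): Centre of the pouring tray's wooden crossbar, by which it is lifted: 116 mm long, 14 mm thick, 20 mm high, on an upright at each end, half-way along the tray, 74 mm above the tray's underside, 61 mm clear above its floor. Axes: x along the bar, y along the tray to its open nose, z up. At the start the nose points to +y within 25 degrees. Loaded tray about 0.4 kg.
- slug0_center (a point): Centre of a hot-melt glue slug: a hard waxy brown cylinder, 26 mm across, 28 mm long, 18 g, standing in the rear half of the tray at the start; on the tray it begins to slide at a tilt of 18 to 27 degrees.
- slug1_center (a point): Centre of a hot-melt glue slug: a hard waxy brown cylinder, 26 mm across, 28 mm long, 18 g, standing in the rear half of the tray at the start; on the tray it begins to slide at a tilt of 18 to 27 degrees.
- slug2_center (a point): Centre of a hot-melt glue slug: a hard waxy brown cylinder, 26 mm across, 28 mm long, 18 g, standing in the rear half of the tray at the start; on the tray it begins to slide at a tilt of 18 to 27 degrees.
- slug3_center (a point): Centre of a hot-melt glue slug: a hard waxy brown cylinder, 26 mm across, 28 mm long, 18 g, standing in the rear half of the tray at the start; on the tray it begins to slide at a tilt of 18 to 27 degrees.
- slug4_center (a point): Centre of a hot-melt glue slug: a hard waxy brown cylinder, 26 mm across, 28 mm long, 18 g, standing in the rear half of the tray at the start; on the tray it begins to slide at a tilt of 18 to 27 degrees.
- hopper_mouth (a point): Centre of the open mouth of the feed hopper on the tank's side, at rim height, 140 mm above the bench; 166 mm along x by 153 mm along y inside. Its floor slopes from 32 mm below the rim (outer side) to 100 mm (tank side). Axes are the tank's: x from its front panel to its back, y from hopper to tank, z up. The tank housing starts 77 mm off along +y and is 30 mm higher than the rim.
- tray_nose (a point): Middle of the tray's open nose: top edge of its floor, 9 mm above the tray's underside, 100 mm in front of the crossbar. The tray is sheet aluminium, 110 mm wide, 200 mm long, with 42 mm walls at the back and both sides; the last 36 mm of its floor ramp up 6 mm to the nose.
- lid_handle (a point): Centre of the round black bar handle on the lid, 16 mm thick, 130 mm long along y, on two posts 110 mm apart, 228 mm above the bench when shut; its underside is 37 mm clear of the lid. Axes as the tank's when the lid is shut, turning with the lid.
- lid_hinge (a point): Middle of the lid's hinge line at the back of the tank, 176 mm above the bench. The line runs along the tank's y. The handle is 175 mm in front of it and 52 mm above it; the lid's front edge is 213 mm in front of it.
- lid (a joint): Lid angle in rad: 0 shut, grows as the front edge rises (0.14 = 30 mm gap at the front). The lid (about 0.6 kg) falls shut if let go. Set glue along the front edge holds it: about 14 to 22 N upwards at the handle starts it, the resistance fades over the first 7 mm of rise at the front and is then gone for good, leaving about 3.5 N of lid weight at the handle.
- shoe: Bystander: a finished brown leather shoe, 290 x 95 x 95 mm; origin at its underside. Leave alone.
- last: Bystander: a loose wooden shoe last, 285 x 78 x 98 mm; origin at its underside. Leave alone.
- hammer: Bystander: a hammer lying flat, 260 mm long; origin at its underside. Leave alone.
- awl: Bystander: an awl with a wooden handle lying flat, 170 mm long; origin at its underside. Leave alone.
- cement_tin: Bystander: a plain pale metal tin, 86 mm across, 110 mm tall; origin at its underside. Leave alone.
- wax_jar: Bystander: a small amber jar with a black cap, 64 mm across, 75 mm tall; origin at its underside. Leave alone.
- divider: Bystander: a steel wing divider lying flat, 170 mm long; origin at its underside. Leave alone.

How it is judged (in metres and radians):
On the way, in this order (a step that is already met when the one before it is completed fails the run):
1. the tray is lifted off the bench by its crossbar (height (world z) of tray_bar above 0.13 m and distance between the grasp point and tray_bar below 0.05 m), for 0.1 s.
2. all five slugs lie in the feed hopper (x of slug0_center in the frame of hopper_mouth between -0.088 and 0.088 m and y of slug0_center in the frame of hopper_mouth between -0.078 and 0.078 m and z of slug0_center in the frame of hopper_mouth between -0.11 and 0.008 m and x of slug1_center in the frame of hopper_mouth between -0.088 and 0.088 m and y of slug1_center in the frame of hopper_mouth between -0.078 and 0.078 m and z of slug1_center in the frame of hopper_mouth between -0.11 and 0.008 m and x of slug2_center in the frame of hopper_mouth between -0.088 and 0.088 m and y of slug2_center in the frame of hopper_mouth between -0.078 and 0.078 m and z of slug2_center in the frame of hopper_mouth between -0.11 and 0.008 m and x of slug3_center in the frame of hopper_mouth between -0.088 and 0.088 m and y of slug3_center in the frame of hopper_mouth between -0.078 and 0.078 m and z of slug3_center in the frame of hopper_mouth between -0.11 and 0.008 m and x of slug4_center in the frame of hopper_mouth between -0.088 and 0.088 m and y of slug4_center in the frame of hopper_mouth between -0.078 and 0.078 m and z of slug4_center in the frame of hopper_mouth between -0.11 and 0.008 m), for 0.2 s.
3. the empty tray stands upright on the bench (height (world z) of tray_bar between 0.066 and 0.084 m and angle between tray_bar's own z axis and vertical below 0.12 rad), for 0.2 s.
4. the lid is free and held ajar by its handle, 15 to 50 mm at the front edge (value of joint lid between 0.07 and 0.235 rad and contact force between the fingers and lid above 1 N and distance between the grasp point and lid_handle below 0.05 m), for 0.5 s.
At the end, for the whole second after the job is handed in: Five slugs in the hopper below its rim; tray level on the bench (within 7 degrees); lid at rest, 0.07 to 0.235 rad open (15 to 50 mm at the front edge), held by the fingers (over 1 N) within 50 mm of the handle's centre; bystanders within 30 mm of their starts (all of step 2 and all of step 3 and all of step 4 and distance of each of shoe, last, hammer, awl, cement_tin, wax_jar, divider from where it was at the start of the episode below 0.03 m and velocity of joint lid between -0.05 and 0.05 rad/s); the arm keeps its last pose, push and grip.
It fails at once if the lid swings wider than 0.42 rad (about 9 cm at the front edge) (value of joint lid above 0.42 rad).
It fails at once if a bystander is pushed 30 mm or more (distance of any of shoe, last, hammer, awl, cement_tin, wax_jar, divider from where it was at the start of the episode above 0.03 m).
It also fails if it takes over 64 s, if anything falls off the work surface, if the arm or the gripper's body presses on something with over 40 N, if the wrist force passes 120 N, or if a joint passes its speed limit or range.

## Working session

There is one attempt and no reset: what is moved stays moved. The work goes in short steps, Python scripts to look and compute and a tool call to move; the robot and the scene stay as the last step left them, time stands still between calls to the robot, and variables do not carry over. Pictures are saved under pics/ and viewed, at most 10 in all, crops included, and the job is handed in when it is done.

Besides the shell and the picture viewer there is one more tool, called after "Call:" as name([rows], argument=value, ...), one row to a line, values as JSON. jog_arm: Moves the arm, as the interface text tells. Its arguments: {"type":"object","properties":{"motion":{"type":"array"},"jaw":{"type":"number"}},"required":["motion"]}

```bash
mkdir -p pics; cat > h.py <<'E'
import numpy as np, cv2
from workcell import status, snapshot, calibration, bot, find_in
from scipy.spatial.transform import Rotation as R
def st():
    s=status.get_state(); print({k:np.round(s[k],3).tolist() for k in ['clock','tcp_pos','orientation','ft_force','grip_width','grasp_force','joint_pos']}); return s
def proj(cam,p):
    c=calibration(cam);T=np.array(c['T']);q=np.linalg.inv(T)@np.append(p,1);v=np.array(c['intrinsics'])@np.array([q[0],-q[1],-q[2]]);return v[:2]/v[2]
def ray(cam,u):
    c=calibration(cam);T=np.array(c['T']);d=np.linalg.inv(np.array(c['intrinsics']))@np.array([u[0],u[1],1]);d=T[:3,:3]@np.array([d[0],-d[1],-d[2]]);return T[:3,3],d/np.linalg.norm(d)
def tri(ua,ub,a='scene',b='top'):
    o1,d1=ray(a,ua);o2,d2=ray(b,ub);s=np.linalg.lstsq(np.c_[d1,-d2],o2-o1,rcond=None)[0]
    p,q=o1+s[0]*d1,o2+s[1]*d2;return (p+q)/2,np.linalg.norm(p-q)
def onz(cam,u,z):
    o,d=ray(cam,u);return o+d*(z-o[2])/d[2]
E
python3 - <<'E'
from h import *
s=st(); print(R.from_quat(s['orientation']).as_matrix().round(3))
for c in ['scene','top']:
    cv2.imwrite(f'pics/{c}0.png',snapshot(c)); print(c,np.round(np.array(calibration(c)['T'])[:3,3]))
    for n in ['tray_bar','tray_nose','hopper_mouth','lid_handle','lid_hinge','slug0_center','shoe','last','hammer','awl','cement_tin','wax_jar','divider']:
        print(n,[(np.round(d['xyz']).tolist(),round(d['conf'],2),np.round(proj(c,d['xyz'])).tolist()) for d in find_in(c,n)[:5]])
E
```

```text
{'clock': 0.0, 'tcp_pos': [281.521, 557.382, 240.466], 'orientation': [0.973, -0.232, -0.0, 0.001], 'ft_force': [0.017, 0.484, -0.15], 'grip_width': 87.055, 'grasp_force': 0.0, 'joint_pos': [1.362, 0.386, 0.007, -0.001, -1.194, -0.259]}
[[ 0.893 -0.451 -0.001]
 [-0.451 -0.893 -0.002]
 [ 0.     0.002 -1.   ]]
scene [ 918. -482. 1071.]
tray_bar [([520.0, -335.0, 4.0], 0.81, [243.0, 303.0])]
tray_nose [([517.0, -340.0, 0.0], 0.79, [241.0, 304.0])]
hopper_mouth [([573.0, 88.0, 155.0], 0.8, [347.0, 184.0])]
lid_handle [([556.0, 165.0, 181.0], 0.77, [358.0, 159.0]), ([522.0, -336.0, 4.0], 0.56, [243.0, 304.0])]
lid_hinge [([558.0, 166.0, 184.0], 0.92, [358.0, 159.0])]
slug0_center [([712.0, -323.0, 21.0], 0.5, [298.0, 340.0]), ([514.0, -407.0, 30.0], 0.48, [221.0, 319.0])]
shoe [([422.0, 414.0, 60.0], 0.9, [363.0, 121.0]), ([544.0, -394.0, 31.0], 0.62, [232.0, 322.0])]
last [([317.0, -409.0, 61.0], 0.63, [168.0, 274.0])]
hammer [([714.0, -321.0, 24.0], 0.7, [299.0, 340.0])]
awl [([362.0, -198.0, 23.0], 0.49, [235.0, 235.0])]
cement_tin [([766.0, -156.0, 115.0], 0.62, [353.0, 291.0])]
wax_j
[... 256 characters left out ...]
0, -0.0], 0.78, [410.0, 204.0])]
hopper_mouth [([541.0, 130.0, 172.0], 0.8, [283.0, 193.0])]
lid_handle [([546.0, 175.0, 183.0], 0.65, [269.0, 191.0]), ([708.0, -299.0, 25.0], 0.16, [402.0, 154.0])]
lid_hinge [([542.0, 176.0, 185.0], 0.66, [269.0, 192.0])]
slug0_center [([738.0, -143.0, 108.0], 0.56, [362.0, 140.0]), ([505.0, -400.0, 32.0], 0.51, [433.0, 208.0])]
shoe [([413.0, 424.0, 60.0], 0.56, [203.0, 235.0])]
last [([292.0, -366.0, 66.0], 0.58, [429.0, 267.0])]
hammer []
awl [([358.0, -194.0, 22.0], 0.61, [377.0, 249.0])]
cement_tin [([738.0, -141.0, 109.0], 0.79, [361.0, 140.0])]
wax_jar [([362.0, 312.0, 77.0], 0.51, [233.0, 249.0])]
divider [([352.0, 5.0, 10.0], 0.69, [322.0, 252.0])]
```

```bash
ls pics .
```

```text
.:
h.py
pics

pics:
scene0.png
top0.png
```

```bash
python3 -c "
import cv2
a=cv2.imread('pics/scene0.png')[60:380,140:460];b=cv2.imread('pics/top0.png')[110:290,190:470]
cv2.imwrite('pics/sc.png',cv2.resize(a,(600,600),interpolation=2));cv2.imwrite('pics/tc.png',cv2.resize(b,(800,514),interpolation=2))"
```

```text
(no output)
```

View pics/sc.png

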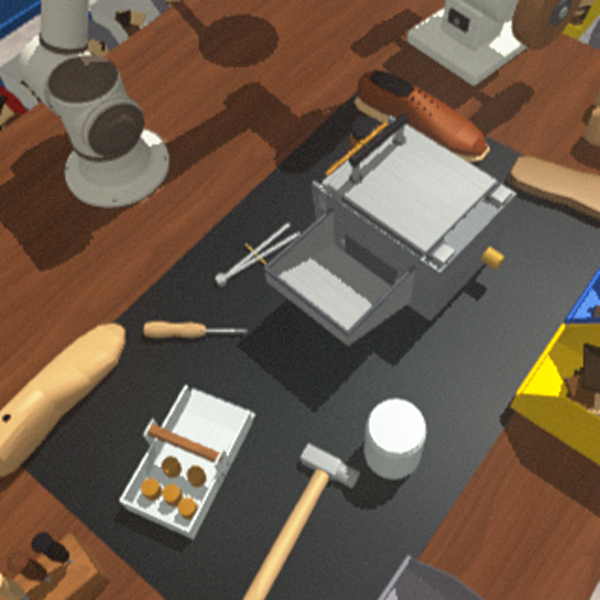

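View pics/tc.png

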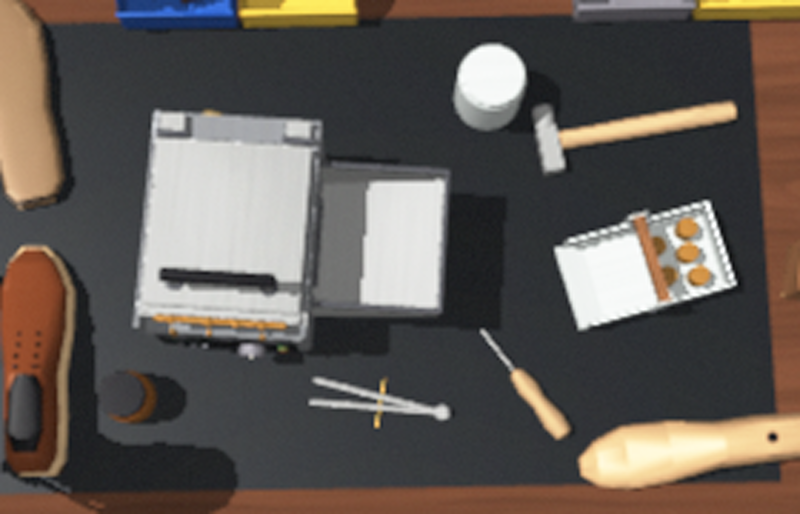

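The pictures, both crops with pixel positions given in crop coordinates:
- **Tray:** its nose points to about +y and the five slugs are behind the bar. The bar runs (150,428)-(220,458) in scene and (641,216)-(662,298) in top.
- **Tank:** the hopper is on its −y side, outer rim edge about (450,170)-(442,315) in top. The handle runs (162,275)-(275,283) in top.

Next I triangulate these points.

```bash
cat > m.py <<'E'
from h import *
S=lambda u,v:(140+u/1.875,60+v/1.875)
T=lambda u,v:(190+u/2.857,110+v/2.857)
P={'barlo':(S(150,428),T(662,298)),'barhi':(S(220,458),T(641,216)),
'hopOutHi':(S(348,333),T(449,172)),'hopOutLo':(S(268,264),T(442,313)),
'hanA':(S(362,165),T(275,283)),'hanB':(S(403,122),T(163,275))}
for k,(a,b) in P.items():
    p,e=tri(a,b);print(k,p.round(),round(e,1))
print('bar on z74-84',onz('top',T(651.5,257),84).round(),onz('scene',S(185,443),84).round())
for n,u in dict(noseL=(557,248),noseR=(584,328),rearR=(710,203),rearL=(736,285)).items(): print(n,onz('top',T(*u),9 if 'nose' in n else 42).round())
for n,u in dict(OutHi=(449,172),OutLo=(442,313),InHi=(326,165),InLo=(313,310)).items(): print(n,onz('top',T(*u),140).round())
for n,u in dict(tankHi=(321,122),tankLo=(306,325),farHi=(152,113),farLo=(138,322)).items(): print(n,onz('top',T(*u),175).round())
print([onz('top',T(*u),236).round() for u in [(275,281),(163,272)]],[onz('scene',S(*u),232).round() for u in [(362,165),(403,122)]])
E
python3 m.py
```

```text
barlo [ 473. -351.   78.] 4.9
barhi [ 579. -326.   76.] 5.1
hopOutHi [624. -86. 139.] 3.3
hopOutLo [454. -70. 145.] 10.6
hanA [485. 123. 217.] 17.3
hanB [490. 244. 218.] 0.3
bar on z74-84 [ 524. -337.   84.] [ 529. -339.   84.]
noseL [ 551. -232.    9.]
noseR [ 447. -262.    9.]
rearR [ 600. -424.   42.]
rearL [ 494. -450.   42.]
OutHi [623. -87. 140.]
OutLo [452. -75. 140.]
InHi [634.  61. 140.]
InLo [458.  78. 140.]
tankHi [678.  65. 175.]
tankLo [436.  84. 175.]
farHi [692. 266. 175.]
farLo [442. 279. 175.]
[array([478., 116., 236.]), array([490., 241., 236.])] [array([498., 120., 232.]), array([497., 231., 232.])]
```

```bash
cat >> h.py <<'E'
import json,os,sys
def plan(wps,base=None):
    """wps: list of (x,y,z,psi_deg); prints 10 rows (last repeated); stores final commanded pose"""
    c=base or json.load(open('cmd.json'));p=np.radians(c[3]);C,Sn=np.cos(p),np.sin(p);rows=[]
    for w in (list(wps)+[wps[-1]]*10)[:10]:
        d=np.subtract(w[:3],c[:3]);l=np.array([C*d[0]+Sn*d[1],Sn*d[0]-C*d[1],-d[2]])/1000
        rows.append({'slide':l.round(3).tolist(),'roll':round(float(p-np.radians(w[3])),3)})
    print(json.dumps(rows)); l=np.array(rows[-1]['slide'])*1000
    json.dump([c[0]+C*l[0]+Sn*l[1],c[1]+Sn*l[0]-C*l[1],c[2]-l[2],float(np.degrees(p-rows[-1]['roll']))],open('cmd.json','w'))
def seg(a,b,n): return [tuple(np.add(a,np.subtract(b,a)*(i+1)/n)) for i in range(n)]
E
python3 - <<'E'
from h import *
A=(281.8,557.8,241.5,-26.8)
plan(seg(A,(300,470,330,-20),2)+seg((300,470,330,-20),(400,20,340,8),8),A)
B=tuple(json.load(open('cmd.json')))
plan(seg(B,(526,-338,190,14.2),8)+[(526,-338,150,14.2),(526,-338,130,14.2)])
plan([(526,-338,100,14.2),(526,-338,85,14.2),(526,-338,77,14.2),(526,-338,75,14.2)])
E
```

```text
[{"slide": [0.028, 0.035, -0.044], "roll": -0.059}, {"slide": [0.056, 0.07, -0.088], "roll": -0.119}, {"slide": [0.092, 0.115, -0.09], "roll": -0.18}, {"slide": [0.129, 0.159, -0.091], "roll": -0.241}, {"slide": [0.165, 0.204, -0.092], "roll": -0.302}, {"slide": [0.202, 0.248, -0.094], "roll": -0.363}, {"slide": [0.238, 0.293, -0.095], "roll": -0.424}, {"slide": [0.275, 0.338, -0.096], "roll": -0.485}, {"slide": [0.311, 0.382, -0.097], "roll": -0.546}, {"slide": [0.348, 0.427, -0.098], "roll": -0.607}]
[{"slide": [0.009, 0.046, 0.019], "roll": -0.014}, {"slide": [0.019, 0.093, 0.037], "roll": -0.027}, {"slide": [0.028, 0.139, 0.056], "roll": -0.041}, {"slide": [0.038, 0.186, 0.075], "roll": -0.054}, {"slide": [0.047, 0.232, 0.093], "roll": -0.068}, {"slide": [0.056, 0.279, 0.112], "roll": -0.081}, {"slide": [0.066, 0.325, 0.131], "roll": -0.095}, {"slide": [0.075, 0.372, 0.15], "roll": -0.109}, {"slide": [0.075, 0.372, 0.19], "roll": -0.109}, {"slide": [0.075, 0.372, 0.21], "roll": -0.109}]
[{"slide": [0.0, -0.0, 0.03], "roll": 0.0}, {"slide": [0.0, -0.0, 0.044], "roll": 0.0}, {"slide": [0.0, -0.0, 0.052], "roll": 0.0}, {"slide": [0.0, -0.0, 0.054], "roll": 0.0}, {"slide": [0.0, -0.0, 0.054], "roll": 0.0}, {"slide": [0.0, -0.0, 0.054], "roll": 0.0}, {"slide": [0.0, -0.0, 0.054], "roll": 0.0}, {"slide": [0.0, -0.0, 0.054], "roll": 0.0}, {"slide": [0.0, -0.0, 0.054], "roll": 0.0}, {"slide": [0.0, -0.0, 0.054], "roll": 0.0}]
```

Call:
jog_arm([
  {"slide": [0.028,0.035,-0.044],"roll": -0.059},
  {"slide": [0.056,0.07,-0.088],"roll": -0.119},
  {"slide": [0.092,0.115,-0.09],"roll": -0.18},
  {"slide": [0.129,0.159,-0.091],"roll": -0.241},
  {"slide": [0.165,0.204,-0.092],"roll": -0.302},
  {"slide": [0.202,0.248,-0.094],"roll": -0.363},
  {"slide": [0.238,0.293,-0.095],"roll": -0.424},
  {"slide": [0.275,0.338,-0.096],"roll": -0.485},
  {"slide": [0.311,0.382,-0.097],"roll": -0.546},
  {"slide": [0.348,0.427,-0.098],"roll": -0.607},
], jaw=0)

```text
clock: 2.65
tcp_pos: [399.8, 18.0, 340.1]
orientation: [0.997, 0.071, 0.001, -0.0]
ft_force: [0.6, 1.2, -0.6]
grip_width: 87.0
grasp_force: 0.0
```

Call:
jog_arm([
  {"slide": [0.009,0.046,0.019],"roll": -0.014},
  {"slide": [0.019,0.093,0.037],"roll": -0.027},
  {"slide": [0.028,0.139,0.056],"roll": -0.041},
  {"slide": [0.038,0.186,0.075],"roll": -0.054},
  {"slide": [0.047,0.232,0.093],"roll": -0.068},
  {"slide": [0.056,0.279,0.112],"roll": -0.081},
  {"slide": [0.066,0.325,0.131],"roll": -0.095},
  {"slide": [0.075,0.372,0.15],"roll": -0.109},
  {"slide": [0.075,0.372,0.19],"roll": -0.109},
  {"slide": [0.075,0.372,0.21],"roll": -0.109},
])

```text
clock: 3.9
tcp_pos: [524.5, -338.5, 126.7]
orientation: [0.992, 0.123, -0.002, -0.001]
ft_force: [0.7, 1.7, 0.3]
grip_width: 87.0
grasp_force: 0.0
```

```bash
python3 - <<'E'
from h import *
s=st(); print(json.load(open('cmd.json')))
a=snapshot('scene')[220:380,180:320];cv2.imwrite('pics/g1.png',cv2.resize(a,(525,600),interpolation=2))
E
```

```text
{'clock': 3.9, 'tcp_pos': [524.518, -338.542, 126.707], 'orientation': [0.992, 0.123, -0.002, -0.001], 'ft_force': [0.693, 1.652, 0.265], 'grip_width': 86.955, 'grasp_force': 0.0, 'joint_pos': [-0.315, 0.483, -0.141, -0.001, -0.95, 2.132]}
[525.8035671132682, -338.228455486944, 75.5, 14.223778131366942]
```

View pics/g1.png

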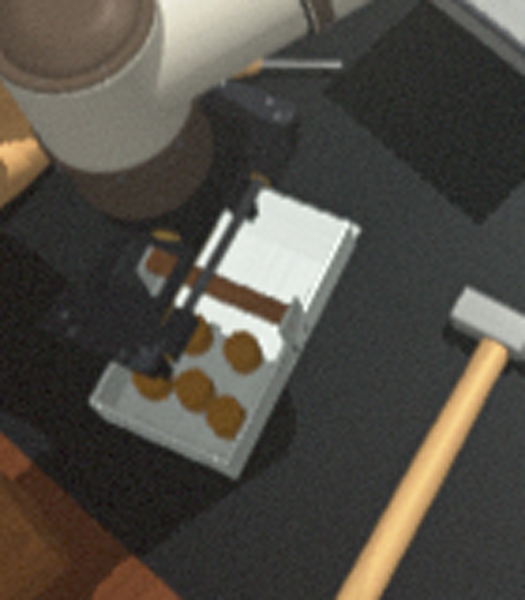

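The open fingers straddle the bar (about (215,288) in this crop), with all five slugs behind it. Descending and gripping.

Call:
jog_arm([
  {"slide": [0.0,0.0,0.03],"roll": 0.0},
  {"slide": [0.0,0.0,0.044],"roll": 0.0},
  {"slide": [0.0,0.0,0.052],"roll": 0.0},
  {"slide": [0.0,0.0,0.054],"roll": 0.0},
  {"slide": [0.0,0.0,0.054],"roll": 0.0},
  {"slide": [0.0,0.0,0.054],"roll": 0.0},
  {"slide": [0.0,0.0,0.054],"roll": 0.0},
  {"slide": [0.0,0.0,0.054],"roll": 0.0},
  {"slide": [0.0,0.0,0.054],"roll": 0.0},
  {"slide": [0.0,0.0,0.054],"roll": 0.0},
], jaw=0)

```text
clock: 5.2
tcp_pos: [525.8, -338.2, 75.6]
orientation: [0.992, 0.124, 0.0, -0.0]
ft_force: [-0.3, 0.1, -0.6]
grip_width: 87.2
grasp_force: 0.0
```

Call:
jog_arm([
  {"slide": [0.0,0.0,0.0],"roll": 0.0},
  {"slide": [0.0,0.0,0.0],"roll": 0.0},
  {"slide": [0.0,0.0,0.0],"roll": 0.0},
  {"slide": [0.0,0.0,0.0],"roll": 0.0},
  {"slide": [0.0,0.0,0.0],"roll": 0.0},
  {"slide": [0.0,0.0,0.0],"roll": 0.0},
  {"slide": [0.0,0.0,0.0],"roll": 0.0},
  {"slide": [0.0,0.0,-0.01],"roll": 0.0},
  {"slide": [0.0,0.0,-0.025],"roll": 0.0},
  {"slide": [0.0,0.0,-0.04],"roll": 0.0},
], jaw=1)

```text
clock: 6.45
tcp_pos: [525.4, -338.0, 116.2]
orientation: [0.992, 0.124, -0.0, -0.0]
ft_force: [-0.1, -1.1, -4.9]
grip_width: 13.5
grasp_force: 30.0
```

```bash
python3 - <<'E'
from h import *
s=st(); c=json.load(open('cmd.json'));c[2]+=40
# tank frame: wall middle W, x dir -4.3deg
th=np.radians(-4.3);ex=np.array([np.cos(th),np.sin(th)]);ey=np.array([-np.sin(th),np.cos(th)])
W=np.array([549,74.]);pos=lambda d:tuple(W-ey*d)
json.dump(c,open('cmd.json','w'))
B=tuple(c)
print(pos(115),pos(240))
plan(seg(B,(*pos(350),240,5),5)+seg((*pos(350),240,5),(*pos(160),240,-4.3),5))
E
```

```text
{'clock': 6.45, 'tcp_pos': [525.415, -338.009, 116.153], 'orientation': [0.992, 0.124, -0.0, -0.0], 'ft_force': [-0.124, -1.105, -4.933], 'grip_width': 13.466, 'grasp_force': 29.992, 'joint_pos': [-0.313, 0.494, -0.153, -0.0, -0.924, 2.132]}
(np.float64(540.3774464149723), np.float64(-40.6762903553883)) (np.float64(531.0051055616814), np.float64(-165.32443204602777))
[{"slide": [0.003, -0.012, -0.025], "roll": 0.032}, {"slide": [0.005, -0.025, -0.05], "roll": 0.064}, {"slide": [0.008, -0.037, -0.075], "roll": 0.097}, {"slide": [0.01, -0.05, -0.1], "roll": 0.129}, {"slide": [0.013, -0.062, -0.124], "roll": 0.161}, {"slide": [0.025, -0.098, -0.124], "roll": 0.193}, {"slide": [0.037, -0.134, -0.124], "roll": 0.226}, {"slide": [0.049, -0.17, -0.124], "roll": 0.258}, {"slide": [0.061, -0.206, -0.124], "roll": 0.291}, {"slide": [0.073, -0.242, -0.124], "roll": 0.323}]
```

Call:
jog_arm([
  {"slide": [0.003,-0.012,-0.025],"roll": 0.032},
  {"slide": [0.005,-0.025,-0.05],"roll": 0.064},
  {"slide": [0.008,-0.037,-0.075],"roll": 0.097},
  {"slide": [0.01,-0.05,-0.1],"roll": 0.129},
  {"slide": [0.013,-0.062,-0.124],"roll": 0.161},
  {"slide": [0.025,-0.098,-0.124],"roll": 0.193},
  {"slide": [0.037,-0.134,-0.124],"roll": 0.226},
  {"slide": [0.049,-0.17,-0.124],"roll": 0.258},
  {"slide": [0.061,-0.206,-0.124],"roll": 0.291},
  {"slide": [0.073,-0.242,-0.124],"roll": 0.323},
])

```text
clock: 7.7
tcp_pos: [536.7, -84.4, 240.3]
orientation: [0.999, -0.038, 0.0, -0.0]
ft_force: [0.4, -0.2, -3.9]
grip_width: 14.1
grasp_force: 30.0
```

```bash
python3 - <<'E'
from h import *
s=st(); 
a=snapshot('scene')[110:310,200:440];b=snapshot('top')[130:290,230:420]
cv2.imwrite('pics/g2.png',np.hstack([cv2.resize(a,(480,400),interpolation=2),cv2.resize(b,(320,270),interpolation=2)[:400] if 0 else cv2.copyMakeBorder(cv2.resize(b,(320,270),interpolation=2),0,130,0,0,0)]))
E
```

```text
{'clock': 7.7, 'tcp_pos': [536.689, -84.382, 240.271], 'orientation': [0.999, -0.038, 0.0, -0.0], 'ft_force': [0.385, -0.199, -3.915], 'grip_width': 14.121, 'grasp_force': 29.989, 'joint_pos': [0.142, 0.247, -0.196, -0.0, -1.128, 1.353]}
```

View pics/g2.png

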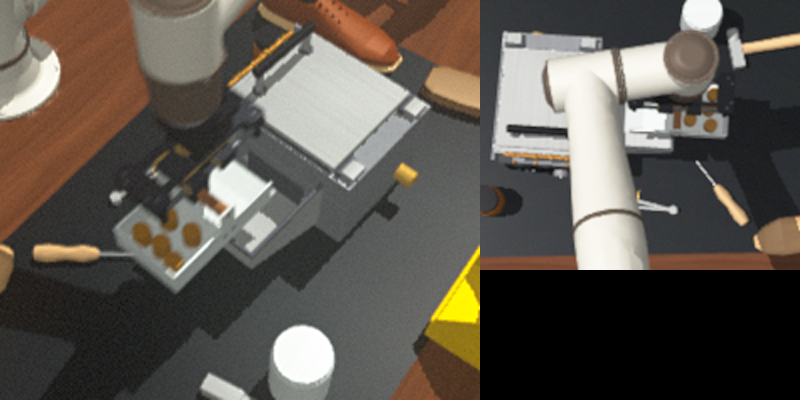

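```bash
cat >> h.py <<'E'
th=np.radians(-4.3);ey=np.array([-np.sin(th),np.cos(th)]);W=np.array([549,74.])
def pos(d,z,psi=-4.3): return (*(W-ey*d),z,psi)
E
python3 - <<'E'
from h import *
plan([pos(150,235),pos(135,227),pos(120,221),pos(110,220),pos(105,220),pos(102,220),pos(99,220),pos(96,221)])
E
```

```text
[{"slide": [-0.0, -0.01, 0.004], "roll": 0.0}, {"slide": [-0.0, -0.025, 0.012], "roll": 0.0}, {"slide": [-0.0, -0.04, 0.018], "roll": 0.0}, {"slide": [-0.0, -0.05, 0.02], "roll": 0.0}, {"slide": [-0.0, -0.055, 0.02], "roll": 0.0}, {"slide": [-0.0, -0.058, 0.02], "roll": 0.0}, {"slide": [-0.0, -0.061, 0.02], "roll": 0.0}, {"slide": [-0.0, -0.064, 0.018], "roll": 0.0}, {"slide": [-0.0, -0.064, 0.018], "roll": 0.0}, {"slide": [-0.0, -0.064, 0.018], "roll": 0.0}]
```

Call:
jog_arm([
  {"slide": [0.0,-0.01,0.004],"roll": 0.0},
  {"slide": [0.0,-0.025,0.012],"roll": 0.0},
  {"slide": [0.0,-0.04,0.018],"roll": 0.0},
  {"slide": [0.0,-0.05,0.02],"roll": 0.0},
  {"slide": [0.0,-0.055,0.02],"roll": 0.0},
  {"slide": [0.0,-0.058,0.02],"roll": 0.0},
  {"slide": [0.0,-0.061,0.02],"roll": 0.0},
  {"slide": [0.0,-0.064,0.018],"roll": 0.0},
  {"slide": [0.0,-0.064,0.018],"roll": 0.0},
  {"slide": [0.0,-0.064,0.018],"roll": 0.0},
])

```text
clock: 9.05
tcp_pos: [542.9, -21.6, 222.8]
orientation: [0.999, -0.037, 0.002, -0.0]
ft_force: [-0.1, -0.9, 6.0]
grip_width: 14.0
grasp_force: 30.3
```

Call:
jog_arm([
  {"slide": [0.0,-0.003,-0.003],"roll": 0.0},
  {"slide": [0.0,-0.006,-0.006],"roll": 0.0},
  {"slide": [0.0,-0.009,-0.009],"roll": 0.0},
  {"slide": [0.0,-0.012,-0.011],"roll": 0.0},
  {"slide": [0.0,-0.014,-0.012],"roll": 0.0},
  {"slide": [0.0,-0.014,-0.012],"roll": 0.0},
  {"slide": [0.0,-0.014,-0.012],"roll": 0.0},
  {"slide": [0.0,-0.014,-0.012],"roll": 0.0},
  {"slide": [0.0,-0.014,-0.012],"roll": 0.0},
  {"slide": [0.0,-0.014,-0.012],"roll": 0.0},
])

```text
clock: 10.3
tcp_pos: [541.9, -11.7, 233.2]
orientation: [0.999, -0.038, -0.002, 0.004]
ft_force: [0.6, -14.7, -0.2]
grip_width: 15.0
grasp_force: 30.8
```

```bash
python3 - <<'E'
from h import *
s=st(); 
a=snapshot('scene')[130:280,230:430]
cv2.imwrite('pics/g3.png',cv2.resize(a,(800,600),interpolation=2))
E
```

```text
{'clock': 10.3, 'tcp_pos': [541.871, -11.73, 233.225], 'orientation': [0.999, -0.038, -0.002, 0.004], 'ft_force': [0.586, -14.652, -0.231], 'grip_width': 14.953, 'grasp_force': 30.827, 'joint_pos': [0.281, 0.252, -0.209, 0.006, -1.115, 1.211]}
```

View pics/g3.png

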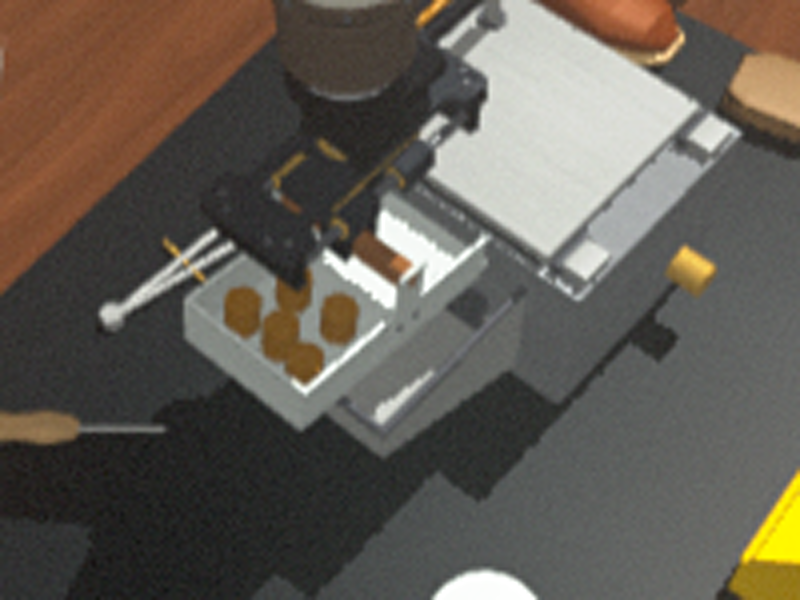

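The nose presses the housing wall (−15 N) and the bar is starting to turn in the grip. I'll keep tipping it against the wall in steps and read the tilt from the grip width.

Call:
jog_arm([
  {"slide": [0.0,-0.004,-0.002],"roll": 0.0},
  {"slide": [0.0,-0.008,-0.003],"roll": 0.0},
  {"slide": [0.0,-0.012,-0.005],"roll": 0.0},
  {"slide": [0.0,-0.016,-0.007],"roll": 0.0},
  {"slide": [0.0,-0.02,-0.008],"roll": 0.0},
  {"slide": [0.0,-0.024,-0.01],"roll": 0.0},
  {"slide": [0.0,-0.026,-0.01],"roll": 0.0},
  {"slide": [0.0,-0.026,-0.01],"roll": 0.0},
  {"slide": [0.0,-0.026,-0.01],"roll": 0.0},
  {"slide": [0.0,-0.026,-0.01],"roll": 0.0},
])

```text
clock: 11.6
tcp_pos: [542.4, 9.1, 246.2]
orientation: [0.999, -0.038, -0.003, 0.009]
ft_force: [-3.2, -28.3, 11.3]
grip_width: 17.5
grasp_force: 32.3
```

```bash
python3 - <<'E'
from h import *
a=snapshot('scene')[130:280,230:430]
cv2.imwrite('pics/g4.png',cv2.resize(a,(800,600),interpolation=2))
E
```

```text
(no output)
```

View pics/g4.png

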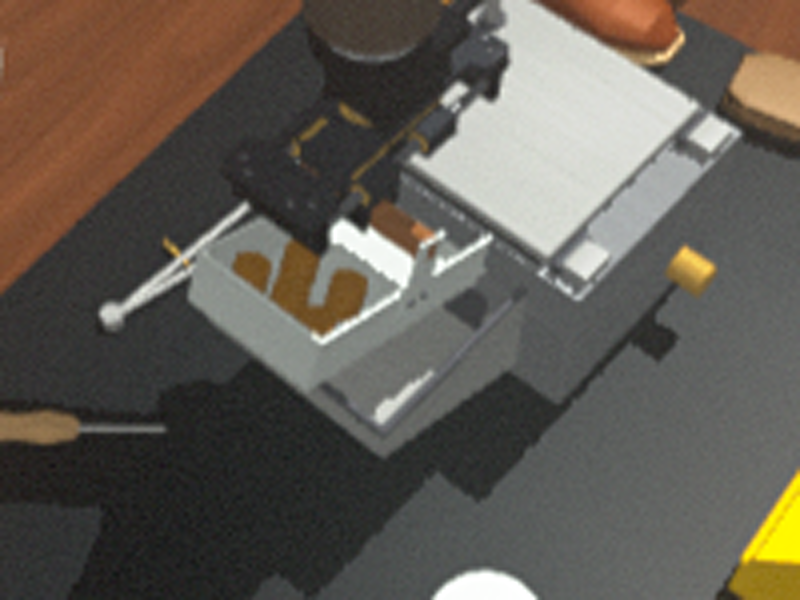

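The tray is visibly nose-down against the tank wall, with the slugs still at the rear. I'll push on.

Call:
jog_arm([
  {"slide": [0.0,-0.004,-0.003],"roll": 0.0},
  {"slide": [0.0,-0.008,-0.006],"roll": 0.0},
  {"slide": [0.0,-0.012,-0.008],"roll": 0.0},
  {"slide": [0.0,-0.016,-0.009],"roll": 0.0},
  {"slide": [0.0,-0.02,-0.01],"roll": 0.0},
  {"slide": [0.0,-0.024,-0.01],"roll": 0.0},
  {"slide": [0.0,-0.026,-0.01],"roll": 0.0},
  {"slide": [0.0,-0.026,-0.01],"roll": 0.0},
  {"slide": [0.0,-0.026,-0.01],"roll": 0.0},
  {"slide": [0.0,-0.026,-0.01],"roll": 0.0},
])

```text
clock: 12.9
tcp_pos: [544.8, 41.9, 251.9]
orientation: [0.999, -0.038, -0.003, 0.002]
ft_force: [-0.3, -8.2, -1.0]
grip_width: 19.8
grasp_force: 31.1
```

Call:
jog_arm([
  {"slide": [0.0,-0.004,0.0],"roll": 0.0},
  {"slide": [0.0,-0.008,0.0],"roll": 0.0},
  {"slide": [0.0,-0.012,0.0],"roll": 0.0},
  {"slide": [0.0,-0.014,0.0],"roll": 0.0},
  {"slide": [0.0,-0.016,0.0],"roll": 0.0},
  {"slide": [0.0,-0.016,0.0],"roll": 0.0},
  {"slide": [0.0,-0.016,0.0],"roll": 0.0},
  {"slide": [0.0,-0.016,0.0],"roll": 0.0},
  {"slide": [0.0,-0.016,0.0],"roll": 0.0},
  {"slide": [0.0,-0.016,0.0],"roll": 0.0},
])

```text
clock: 14.15
tcp_pos: [548.0, 59.9, 253.6]
orientation: [0.999, -0.037, 0.0, -0.0]
ft_force: [0.1, 0.8, 0.4]
grip_width: 0.6
grasp_force: 0.0
```

```bash
python3 - <<'E'
from h import *
a=snapshot('scene')[130:280,230:430]
cv2.imwrite('pics/g5.png',cv2.resize(a,(800,600),interpolation=2))
for n in ['slug0_center']: print([(np.round(d['xyz']).tolist(),round(d['conf'],2)) for d in find_in('scene',n)])
E
```

```text
[]
```

View pics/g5.png

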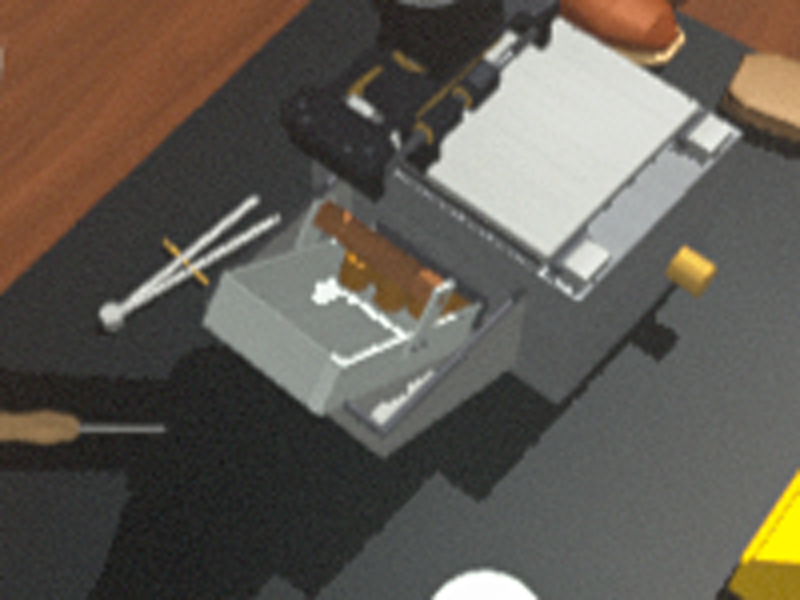

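The tray slipped out of the grip and now rests in the hopper, nose down. Its rear is on the outer rim and the slugs have slid forward under the bar, which runs about (318,215)-(455,285) in the crop. Next I locate the bar, so I can cage it and draw the tray back from the wall to open a gap.

```bash
python3 - <<'E'
from h import *
from scipy.optimize import brentq
u=(230+387/4,130+250/4)
c=np.array([543,-3]);
for t in range(15,56,5):
    a=np.radians(t);y=77-100*np.cos(a)+65*np.sin(a)
    s=(y+78-74*np.sin(a))/np.cos(a);z=140-s*np.sin(a)+74*np.cos(a)
    p=onz('scene',u,z+5);q=(p[:2]-c)@ey
    print(t,round(y),round(z),'ray y',round(q),p.round())
for k in [(318,215),(455,285)]: print([onz('scene',(230+k[0]/4,130+k[1]/4),z).round() for z in (150,165,180)])
snapshot('top')
print([(np.round(d['xyz']).tolist(),round(d['conf'],2)) for n in('tray_bar','slug0_center') for d in find_in('top',n)])
snapshot('scene')
print([(np.round(d['xyz']).tolist(),round(d['conf'],2)) for n in('tray_bar','slug0_center') for d in find_in('scene',n)])
st()
E
```

```text
15 -3 196 ray y 6 [564.   2. 201.]
20 5 188 ray y 10 [560.   6. 193.]
25 14 179 ray y 15 [556.  12. 184.]
30 23 167 ray y 22 [552.  18. 172.]
35 32 153 ray y 29 [546.  26. 158.]
40 42 136 ray y 38 [539.  35. 141.]
45 52 114 ray y 49 [530.  47. 119.]
50 63 88 ray y 63 [519.  62.  93.]
55 73 54 ray y 81 [505.  81.  59.]
[array([483.,  25., 150.]), array([490.,  17., 165.]), array([498.,   8., 180.])]
[array([600.,  35., 150.]), array([605.,  27., 165.]), array([610.,  18., 180.])]
[([529.0, -48.0, 137.0], 0.74)]
[([511.0, 37.0, 84.0], 0.62)]
{'clock': 14.55, 'tcp_pos': [547.981, 59.926, 253.563], 'orientation': [0.999, -0.037, 0.0, 0.0], 'ft_force': [-0.271, 0.095, -0.249], 'grip_width': 0.465, 'grasp_force': 0.0, 'joint_pos': [0.403, 0.251, -0.156, 0.0, -1.164, 1.093]}
```

Call:
jog_arm([
  {"slide": [0.0,0.015,0.0],"roll": 0.0},
  {"slide": [0.0,0.03,0.0],"roll": 0.0},
  {"slide": [0.0,0.036,0.0],"roll": 0.0},
  {"slide": [0.0,0.036,0.0],"roll": 0.0},
  {"slide": [0.0,0.036,0.02],"roll": 0.0},
  {"slide": [0.0,0.036,0.04],"roll": 0.0},
  {"slide": [0.0,0.036,0.06],"roll": 0.0},
  {"slide": [0.0,0.036,0.075],"roll": 0.0},
  {"slide": [0.0,0.036,0.085],"roll": 0.0},
  {"slide": [0.0,0.036,0.085],"roll": 0.0},
], jaw=0.55)

```text
clock: 15.8
tcp_pos: [545.1, 24.0, 168.0]
orientation: [0.999, -0.037, -0.001, 0.0]
ft_force: [0.7, -0.3, -0.4]
grip_width: 39.4
grasp_force: 0.0
```

Call:
jog_arm([
  {"slide": [0.0,0.005,-0.001],"roll": 0.0},
  {"slide": [0.0,0.01,-0.002],"roll": 0.0},
  {"slide": [0.0,0.016,-0.004],"roll": 0.0},
  {"slide": [0.0,0.022,-0.006],"roll": 0.0},
  {"slide": [0.0,0.028,-0.008],"roll": 0.0},
  {"slide": [0.0,0.034,-0.01],"roll": 0.0},
  {"slide": [0.0,0.04,-0.012],"roll": 0.0},
  {"slide": [0.0,0.046,-0.013],"roll": 0.0},
  {"slide": [0.0,0.046,-0.013],"roll": 0.0},
  {"slide": [0.0,0.046,-0.013],"roll": 0.0},
])

```text
clock: 17.05
tcp_pos: [548.3, -13.2, 186.9]
orientation: [0.999, -0.036, 0.01, -0.008]
ft_force: [-1.8, 31.6, 14.8]
grip_width: 39.3
grasp_force: 15.5
```

```bash
python3 - <<'E'
from h import *
a=snapshot('scene')[130:280,230:430]
cv2.imwrite('pics/g6.png',cv2.resize(a,(800,600),interpolation=2))
E
```

```text
(no output)
```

View pics/g6.png

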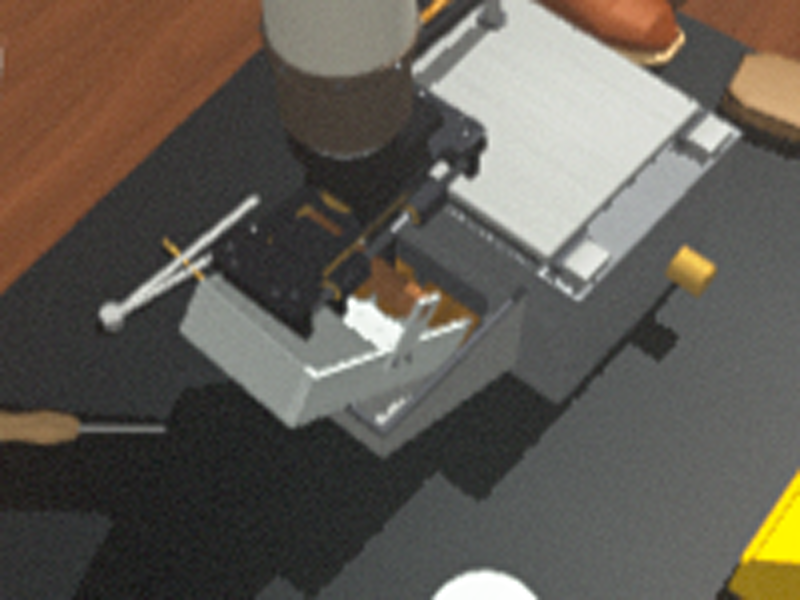

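The tray came back about 30 mm and is steeper, and brown shows at the nose gap (460,310). I'll shake it to clear any slug still inside.

Call:
jog_arm([
  {"slide": [0.0,-0.012,0.0],"roll": 0.0},
  {"slide": [0.0,0.0,0.0],"roll": 0.0},
  {"slide": [0.0,-0.014,0.0],"roll": 0.0},
  {"slide": [0.0,0.0,-0.002],"roll": 0.0},
  {"slide": [0.0,-0.014,0.0],"roll": 0.0},
  {"slide": [0.0,0.0,-0.002],"roll": 0.0},
  {"slide": [0.0,-0.014,0.0],"roll": 0.0},
  {"slide": [0.0,0.0,-0.002],"roll": 0.0},
  {"slide": [0.0,-0.006,-0.002],"roll": 0.0},
  {"slide": [0.0,-0.006,-0.002],"roll": 0.0},
])

```text
clock: 18.35
tcp_pos: [544.9, -13.0, 184.8]
orientation: [0.999, -0.037, 0.004, -0.003]
ft_force: [2.4, 14.4, 6.1]
grip_width: 39.6
grasp_force: 7.3
```

```bash
python3 - <<'E'
from h import *
st();a=snapshot('scene')
cv2.imwrite('pics/g7f.png',a)
print([(np.round(d['xyz']).tolist(),round(d['conf'],2),np.round(proj('scene',d['xyz'])).tolist()) for n in('tray_bar','slug0_center') for d in find_in('scene',n)])
hsv=cv2.cvtColor(a,cv2.COLOR_BGR2HSV)
m=cv2.inRange(hsv,(5,110,40),(25,255,255))[185:225,300:360]
for r in range(0,40): print(''.join('#' if v else '.' for v in m[r]))
E
```

```text
{'clock': 18.35, 'tcp_pos': [544.875, -13.048, 184.756], 'orientation': [0.999, -0.037, 0.004, -0.003], 'ft_force': [2.353, 14.429, 6.118], 'grip_width': 39.629, 'grasp_force': 7.308, 'joint_pos': [0.272, 0.295, -0.277, -0.003, -0.99, 1.226]}
[([586.0, 56.0, 74.0], 0.7, [343.0, 208.0]), ([565.0, -66.0, 178.0], 0.63, [312.0, 214.0])]
.................................#..........................
...........##...............................................
............##..............................................
............................................................
............................................................
............................................................
..................##........................................
...................#........................................
...............#............................................
............................##..............................
.......................##...###.............................
............#..........####.####............................
...........#..........###########
[... 974 characters left out ...]
.........###.................
............................................................
............................................................
............................................................
............................................................
............................................................
............................................................
............................................................
............................................................
............................................................
............................................................
............................................................
```

```bash
python3 -c "
import cv2
a=cv2.imread('pics/g7f.png')[165:245,280:380];cv2.imwrite('pics/g7.png',cv2.resize(a,(750,600),interpolation=2))"
```

```text
(no output)
```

View pics/g7.png

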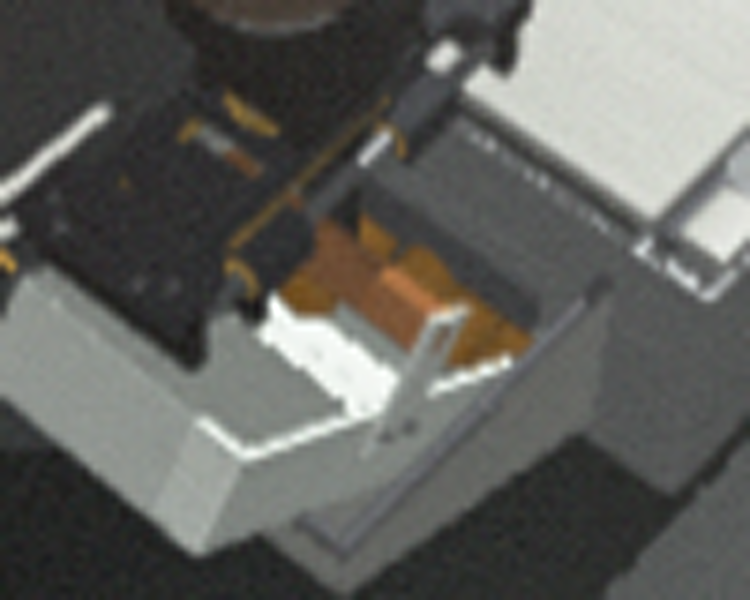

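Call:
jog_arm([
  {"slide": [0.0,0.008,-0.003],"roll": 0.0},
  {"slide": [0.0,0.016,-0.006],"roll": 0.0},
  {"slide": [0.0,0.024,-0.008],"roll": 0.0},
  {"slide": [0.0,0.024,-0.008],"roll": 0.0},
  {"slide": [0.0,0.01,-0.008],"roll": 0.0},
  {"slide": [0.0,0.024,-0.008],"roll": 0.0},
  {"slide": [0.0,0.01,-0.008],"roll": 0.0},
  {"slide": [0.0,0.024,-0.008],"roll": 0.0},
  {"slide": [0.0,0.02,-0.008],"roll": 0.0},
  {"slide": [0.0,0.02,-0.008],"roll": 0.0},
])

```text
clock: 19.75
tcp_pos: [540.0, -35.9, 190.3]
orientation: [0.999, -0.037, -0.001, 0.0]
ft_force: [1.0, 1.4, 0.4]
grip_width: 39.4
grasp_force: 0.8
```

```bash
cat > v.py <<'E'
from h import *
import sys
st();a=snapshot('scene');cv2.imwrite(f'pics/{sys.argv[1]}.png',a)
print([(n,np.round(d['xyz']).tolist(),round(d['conf'],2),np.round(proj('scene',d['xyz'])).tolist()) for n in('tray_bar','slug0_center') for d in find_in('scene',n)])
hsv=cv2.cvtColor(a,cv2.COLOR_BGR2HSV)
R0=185;C0=300
for r in range(R0,228): print(''.join('#' if 5<=h<=25 and s>=110 and v>=40 else ('W' if v>190 else ('w' if v>110 else ('-' if v>70 else '.'))) for h,s,v in hsv[r,C0:365].tolist()))
E
python3 v.py g8f
```

```text
{'clock': 19.75, 'tcp_pos': [540.04, -35.864, 190.321], 'orientation': [0.999, -0.037, -0.001, 0.0], 'ft_force': [1.002, 1.389, 0.407], 'grip_width': 39.446, 'grasp_force': 0.831, 'joint_pos': [0.233, 0.289, -0.272, 0.0, -1.013, 1.262]}
[('tray_bar', [570.0, -69.0, 150.0], 0.94, [313.0, 221.0]), ('slug0_center', [543.0, 62.0, 96.0], 0.36, [333.0, 196.0])]
--...-###-...........-.-w----.....---------------..--wwWWWWWWWWWW
ww-.....##-............-w---.....--------------w---.--wwWWWWWWWWW
-w-#..................-ww---....---------------------.--wwWWWWWWW
.-###-...........--...www--#...-------------------w-w-.--wwWWWWWW
...-###..........-...-ww-.--...---------------------w------wwWWWW
....-###........-...--w-........-------------------------.--wwWWW
.....-##......-....-----.......-----------------------w---..-wwwW
.......-.....-#-..---.w-......-####-------------------------.--ww
............-##-.---.-ww--.-########---------------------w-w-.--w
...........-###----..wWWWw-##########----------------------ww--.-
..........--##------.wWWWWww#########..---------------------w---.
........--..----
[... 1395 characters left out ...]
WWWWWwwwwwwwwwwwwww-w-------------------
wwwwwwwwwwwwwwwwwwwwwwwwWWWWWwwwwwwwwwwwwww-w--------------------
wwwwwwwwwwwwwwwwwwwwwwwWWWWWWwwwwwwwwwwww--w---------------------
wwwwwwwwwwwwwwwwwwwwwWWWWWWWwwwww-wwwwww-------------------------
wwwwwwwwwwwwwwwwwwwWWWWWWWWWwwww--wwwww--w-----------------------
wwwwwwwwwwwwwwwwwwWWWWWWWWWwwwwwwwwwww---------------------------
wwwwwwwwwwwwwwwwwwWWWWWWWWwww-wwwwww---w----------------..-------
wwwwwwwwwwwwwwwwwwwwWWWWwwwww-wwwwww-------------------.....-----
wwwwwwwwwwwwwwWwwwwwWWWwwwwwwwwwww---w---------------.........---
wwwwwwwwwWwwWWWWWwWWWwwwwwwwwwwww-------------------...........--
wwwwwwwwWWWWWWWWWWWWwwwwwwwwwwwww------------------.............-
```

Beyond the bar the tray floor is bare white right out to the nose, and all the brown lies past the nose in the hopper. So the tray is empty, and I'll re-grip the bar and lift.

Call:
jog_arm([
  {"slide": [0.0,0.0,0.004],"roll": 0.0},
  {"slide": [0.0,0.0,0.006],"roll": 0.0},
  {"slide": [0.0,0.0,0.006],"roll": 0.0},
  {"slide": [0.0,0.0,0.006],"roll": 0.0},
  {"slide": [0.0,0.0,0.0],"roll": 0.0},
  {"slide": [0.0,0.0,-0.01],"roll": 0.0},
  {"slide": [0.0,0.0,-0.02],"roll": 0.0},
  {"slide": [0.0,0.0,-0.03],"roll": 0.0},
  {"slide": [0.0,0.0,-0.04],"roll": 0.0},
  {"slide": [0.0,0.0,-0.05],"roll": 0.0},
], jaw=1)

```text
clock: 21.15
tcp_pos: [540.8, -35.8, 242.3]
orientation: [0.999, -0.037, 0.0, -0.0]
ft_force: [0.4, -0.4, -3.1]
grip_width: 13.4
grasp_force: 29.7
```

```bash
python3 v.py g9f
```

```text
{'clock': 21.15, 'tcp_pos': [540.756, -35.769, 242.285], 'orientation': [0.999, -0.037, 0.0, -0.0], 'ft_force': [0.43, -0.373, -3.102], 'grip_width': 13.439, 'grasp_force': 29.737, 'joint_pos': [0.233, 0.243, -0.196, -0.0, -1.132, 1.263]}
[('tray_bar', [567.0, -58.0, 192.0], 0.77, [314.0, 210.0]), ('tray_bar', [575.0, 182.0, 182.0], 0.33, [366.0, 158.0]), ('slug0_center', [424.0, 415.0, 56.0], 0.74, [364.0, 122.0])]
.......-#-........-WWWWWWWWWWWWWWWWWWWWWWWWWWWWw--.wWwwWWWWWWWWWW
......-#-.........-WWWWWWWWWWWWWWWWWWWWWWWWWWWWWwwwWWwwwwWWWWWWWW
......--...........wwWWWWWWWWWWWWWWWWWWWWWWWWWWWWwWWw---wwWWWWWWW
.......-..........-#wwWWWWWWWWWWWWWWWWWWWWWWWWWWWWWww-.--wwWWWWWW
...-..##-........-####wWWWWWWWWWWWWWWWWWWWWWWWWWWWwwww-----wwWWWW
.-ww..--##......-#######WWWWWWWWWWWWWWWWWWWWWWWWWwwwwWw-----wwWWW
.www-.---#-....-#-#######WWWWWWWWWWWWWWWWWWWWWWWwwwwWWw------wwwW
.-ww-----#-..-.-###########WWWWWWWWWWWWWWWWWWWWwwwwwWw------.--ww
.-ww---.-#-.-w----##########WWWWWWWWWWWWWWWWWWwwwwwww----w-w-.--w
.-----......-wwwwww##########WWWWWWWWWWWWWWWWwwwwwww-------ww----
..----......-wwwwwww
[... 1457 characters left out ...]
wwwwwWWww-w-w-w-ww-ww-------------------
wwwwwwwwwwwwwwwwwWWWwwwwwwwwWWWWWwww-----w--w--------------------
wwwwwwwwwwwwwwwwWWWwwwwwwwwWWWWWWWWwww--w--w---------------------
wwwwwwwwwWWwwwwWWWwwwwwwwwwwWWWWWWWWww-w--w----------------------
wwwwwwwwWWWWwwWWWwwwwwwwwwwwwWWWWWWWWwww-ww----------------------
wwwwwwwWWWWWWWWWwwwwwwwwwww-wwWWWWWWWWw-w------------------------
wwwwwwWWWWWWWWWwwwwwwwwwwwww-wwwWWWWWWww----------------..-------
wwwwwWWWWWWWWWwwwwwwwwwwwwww-wwwwWWWwww----------------....------
wwwwWWWWWWWWWwwwwwwwwwwwwww-w-w-wwWWww---------------........----
WwwWWWWWWWWWwwwwwwwwwwwwww-wwwwwwwwww-----------w---...........--
WWWWWWWWWWWwwwwwwwwwwwww-www-wwww--w---------------.............-
```

```bash
python3 - <<'E'
from h import *
B=pos(110,242); M=pos(300,235,0); E=(526,-338,135,14)
plan(seg(B,M,4)+seg(M,E,4)+[(526,-338,110,14),(526,-338,92,14)],list(map(float,B)))
print(json.load(open('cmd.json')))
E
```

```text
[{"slide": [0.0, 0.048, 0.002], "roll": -0.019}, {"slide": [-0.0, 0.095, 0.004], "roll": -0.038}, {"slide": [-0.0, 0.142, 0.005], "roll": -0.056}, {"slide": [0.0, 0.19, 0.007], "roll": -0.075}, {"slide": [0.002, 0.218, 0.032], "roll": -0.136}, {"slide": [0.004, 0.246, 0.057], "roll": -0.197}, {"slide": [0.006, 0.274, 0.082], "roll": -0.258}, {"slide": [0.008, 0.303, 0.107], "roll": -0.319}, {"slide": [0.008, 0.303, 0.132], "roll": -0.319}, {"slide": [0.008, 0.303, 0.15], "roll": -0.319}]
[526.0112668889276, -338.43728996048344, 92.0, 13.977353664673261]
```

Call:
jog_arm([
  {"slide": [0.0,0.048,0.002],"roll": -0.019},
  {"slide": [0.0,0.095,0.004],"roll": -0.038},
  {"slide": [0.0,0.142,0.005],"roll": -0.056},
  {"slide": [0.0,0.19,0.007],"roll": -0.075},
  {"slide": [0.002,0.218,0.032],"roll": -0.136},
  {"slide": [0.004,0.246,0.057],"roll": -0.197},
  {"slide": [0.006,0.274,0.082],"roll": -0.258},
  {"slide": [0.008,0.303,0.107],"roll": -0.319},
  {"slide": [0.008,0.303,0.132],"roll": -0.319},
  {"slide": [0.008,0.303,0.15],"roll": -0.319},
])

```text
clock: 22.55
tcp_pos: [525.0, -338.8, 89.3]
orientation: [0.993, 0.121, -0.001, -0.001]
ft_force: [-0.3, 0.9, -2.5]
grip_width: 14.0
grasp_force: 30.0
```

```bash
python3 - <<'E'
from h import *
st();a=snapshot('scene')
x=cv2.resize(a[165:235,290:380],(540,420),interpolation=2);y=cv2.resize(a[230:380,180:320],(392,420),interpolation=2)[:,:260]
cv2.imwrite('pics/g10.png',np.hstack([x,y]))
print([(n,np.round(d['xyz']).tolist(),round(d['conf'],2)) for n in('tray_bar','slug0_center') for d in find_in('scene',n)])
snapshot('top');print([(n,np.round(d['xyz']).tolist(),round(d['conf'],2)) for n in('tray_bar','slug0_center','lid_handle') for d in find_in('top',n)])
E
```

```text
{'clock': 22.55, 'tcp_pos': [525.034, -338.808, 89.276], 'orientation': [0.993, 0.121, -0.001, -0.001], 'ft_force': [-0.299, 0.867, -2.45], 'grip_width': 13.954, 'grasp_force': 29.996, 'joint_pos': [-0.315, 0.525, -0.178, -0.0, -0.871, 2.129]}
[('tray_bar', [557.0, -350.0, 40.0], 0.94), ('slug0_center', [539.0, 58.0, 94.0], 0.62)]
[('tray_bar', [494.0, -311.0, 42.0], 0.65), ('slug0_center', [531.0, 65.0, 97.0], 0.59), ('slug0_center', [544.0, 131.0, 173.0], 0.24), ('lid_handle', [547.0, 180.0, 185.0], 0.89)]
```

View pics/g10.png

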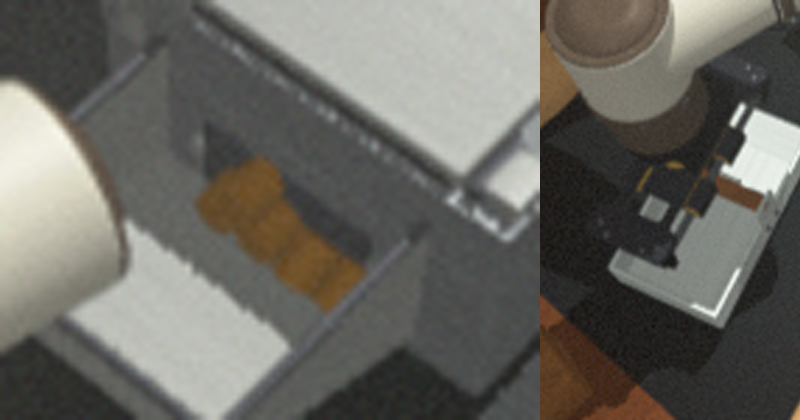

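The tray is empty. The slugs lie in the hopper along the tank wall, about (220,210)-(345,290) in the crop. Lowering the tray.

Call:
jog_arm([
  {"slide": [0.0,0.0,0.004],"roll": 0.0},
  {"slide": [0.0,0.0,0.007],"roll": 0.0},
  {"slide": [0.0,0.0,0.01],"roll": 0.0},
  {"slide": [0.0,0.0,0.012],"roll": 0.0},
  {"slide": [0.0,0.0,0.014],"roll": 0.0},
  {"slide": [0.0,0.0,0.016],"roll": 0.0},
  {"slide": [0.0,0.0,0.017],"roll": 0.0},
  {"slide": [0.0,0.0,0.017],"roll": 0.0},
  {"slide": [0.0,0.0,0.017],"roll": 0.0},
  {"slide": [0.0,0.0,0.017],"roll": 0.0},
])

```text
clock: 24.15
tcp_pos: [526.2, -338.6, 74.7]
orientation: [0.993, 0.122, 0.0, 0.0]
ft_force: [0.4, -0.3, -3.7]
grip_width: 13.7
grasp_force: 30.0
```

Call:
jog_arm([
  {"slide": [0.0,0.0,0.001],"roll": 0.0},
  {"slide": [0.0,0.0,0.002],"roll": 0.0},
  {"slide": [0.0,0.0,0.003],"roll": 0.0},
  {"slide": [0.0,0.0,0.004],"roll": 0.0},
  {"slide": [0.0,0.0,0.005],"roll": 0.0},
  {"slide": [0.0,0.0,0.006],"roll": 0.0},
  {"slide": [0.0,0.0,0.007],"roll": 0.0},
  {"slide": [0.0,0.0,0.008],"roll": 0.0},
  {"slide": [0.0,0.0,0.008],"roll": 0.0},
  {"slide": [0.0,0.0,0.008],"roll": 0.0},
])

```text
clock: 25.4
tcp_pos: [526.2, -338.6, 66.6]
orientation: [0.993, 0.122, 0.0, 0.0]
ft_force: [-0.1, -0.1, -2.8]
grip_width: 13.6
grasp_force: 30.0
```

Call:
jog_arm([
  {"slide": [0.0,0.0,0.001],"roll": 0.0},
  {"slide": [0.0,0.0,0.002],"roll": 0.0},
  {"slide": [0.0,0.0,0.003],"roll": 0.0},
  {"slide": [0.0,0.0,0.004],"roll": 0.0},
  {"slide": [0.0,0.0,0.005],"roll": 0.0},
  {"slide": [0.0,0.0,0.006],"roll": 0.0},
  {"slide": [0.0,0.0,0.006],"roll": 0.0},
  {"slide": [0.0,0.0,0.006],"roll": 0.0},
  {"slide": [0.0,0.0,0.006],"roll": 0.0},
  {"slide": [0.0,0.0,0.006],"roll": 0.0},
])

```text
clock: 26.65
tcp_pos: [526.2, -338.6, 60.6]
orientation: [0.993, 0.122, 0.0, 0.0]
ft_force: [-0.8, -0.0, -2.8]
grip_width: 13.6
grasp_force: 30.0
```

Call:
jog_arm([
  {"slide": [0.0,0.0,0.001],"roll": 0.0},
  {"slide": [0.0,0.0,0.002],"roll": 0.0},
  {"slide": [0.0,0.0,0.003],"roll": 0.0},
  {"slide": [0.0,0.0,0.004],"roll": 0.0},
  {"slide": [0.0,0.0,0.005],"roll": 0.0},
  {"slide": [0.0,0.0,0.006],"roll": 0.0},
  {"slide": [0.0,0.0,0.007],"roll": 0.0},
  {"slide": [0.0,0.0,0.007],"roll": 0.0},
  {"slide": [0.0,0.0,0.007],"roll": 0.0},
  {"slide": [0.0,0.0,0.007],"roll": 0.0},
])

```text
clock: 27.9
tcp_pos: [526.2, -338.6, 53.6]
orientation: [0.993, 0.122, 0.0, 0.0]
ft_force: [-0.6, -0.5, -4.5]
grip_width: 13.7
grasp_force: 30.0
```

```bash
python3 - <<'E'
from h import *
st();a=snapshot('scene');hsv=cv2.cvtColor(a,cv2.COLOR_BGR2HSV)
print(proj('scene',(526,-338,74)),proj('scene',(579,-325,74)),proj('scene',(579,-325,84)),proj('scene',(579,-325,94)))
u,v=[int(t) for t in proj('scene',(579,-325,80))]
for r in range(v-25,v+20): print(r,''.join('#' if 3<=h<=20 and s>=100 and x>=40 else ('W' if x>190 else ('w' if x>110 else '.')) for h,s,x in hsv[r,u-40:u+20].tolist()))
print(u-40)
b=cv2.imread('pics/scene0.png')
hb=cv2.cvtColor(b,cv2.COLOR_BGR2HSV)
for r in range(v-15,v+20): print(r,''.join('#' if 3<=h<=20 and s>=100 and x>=40 else ('W' if x>190 else ('w' if x>110 else '.')) for h,s,x in hb[r,u-40:u+20].tolist()))
E
```

```text
{'clock': 27.9, 'tcp_pos': [526.16, -338.588, 53.609], 'orientation': [0.993, 0.122, 0.0, 0.0], 'ft_force': [-0.58, -0.488, -4.466], 'grip_width': 13.659, 'grasp_force': 29.993, 'joint_pos': [-0.314, 0.568, -0.208, 0.0, -0.794, 2.128]}
[238.82474858 296.46901523] [256.83040293 304.46830418] [256.27588897 303.22367067] [255.71210442 301.95822887]
278 wwwwwwwww..........................WWw...WWWWWWWWWWWwww.....
279 wwwwww.............................WWw..wWWWWWWWWWWWWWWww...
280 ...................................Ww...WWWWWWWWWWWWWWWWWwww
281 .......................................wWWWWWWWWWWWWWWWWWWWW
282 .......................................WWWWWWWWWWWWWWWWWWWWW
283 .......................................wWWWWWWWWWWWWWWWWWWWW
284 ........................................WWWWWWWWWWWWWWWWWWWW
285 ........................................WWWWWWWWWWWWWWWWWWWW
286 .......................................wWWWWWWWWWWWWWWWWWWWW
287 .......................................WWWWWWWWWWWWWWWWWWWWW
288 ......................................wWWWWWWWWWWWWWWWWWWWWW
289 .................................
[... 3751 characters left out ...]
ww#######wWWWw#########WWWWWWwwwwww...............
313 wwwwwwwwwwwww######wWWWW#########wWWWWWwww..................
314 wwwwwwwwwwwwwwwwwwwwwwWW##########WWWWwwwwww................
315 wwW###wwwwwwwwwwwwwwwwwWw#########WWWWWwwww.................
316 w#######wwwwwwwwwwwwwwwww########wWWWWWwwww.................
317 #########wwwwwwwwwwwwwwwww#######wWWWWwwww..................
318 #########Wwwww###wwwwwwwwww#####wWWWWWwwww..................
319 #########wWw#######wwwwwwwwww#wwwwWWWwwww...................
320 ##########WW########wwwwwwwwwwwwwwwWWwwww...................
321 ##########w#########wwwwwwwwwwwwwwwWwwww....................
322 #####################wwwwwwwwwwwwwWWwwww....................
```

Call:
jog_arm([
  {"slide": [0.0,0.0,0.001],"roll": 0.0},
  {"slide": [0.0,0.0,0.002],"roll": 0.0},
  {"slide": [0.0,0.0,0.003],"roll": 0.0},
  {"slide": [0.0,0.0,0.004],"roll": 0.0},
  {"slide": [0.0,0.0,0.005],"roll": 0.0},
  {"slide": [0.0,0.0,0.006],"roll": 0.0},
  {"slide": [0.0,0.0,0.006],"roll": 0.0},
  {"slide": [0.0,0.0,0.006],"roll": 0.0},
  {"slide": [0.0,0.0,0.006],"roll": 0.0},
  {"slide": [0.0,0.0,0.006],"roll": 0.0},
])

```text
clock: 29.2
tcp_pos: [526.0, -338.8, 52.4]
orientation: [0.992, 0.122, 0.0, 0.001]
ft_force: [-8.8, 6.0, 20.6]
grip_width: 14.0
grasp_force: 30.0
```

Call:
jog_arm([
  {"slide": [0.0,0.0,-0.003],"roll": 0.0},
  {"slide": [0.0,0.0,-0.003],"roll": 0.0},
  {"slide": [0.0,0.0,-0.003],"roll": 0.0},
  {"slide": [0.0,0.0,-0.003],"roll": 0.0},
  {"slide": [0.0,0.0,-0.003],"roll": 0.0},
  {"slide": [0.0,0.0,-0.025],"roll": 0.0},
  {"slide": [0.0,0.0,-0.06],"roll": 0.0},
  {"slide": [0.0,0.0,-0.12],"roll": 0.0},
  {"slide": [0.0,0.0,-0.18],"roll": 0.0},
  {"slide": [0.0,0.0,-0.24],"roll": 0.0},
], jaw=0)

```text
clock: 30.45
tcp_pos: [525.9, -338.5, 289.5]
orientation: [0.993, 0.122, 0.0, 0.0]
ft_force: [1.7, -0.1, -0.4]
grip_width: 87.0
grasp_force: 0.0
```

```bash
python3 - <<'E'
from h import *
st()
im={}
for cam in('scene','top'):
    im[cam]=snapshot(cam)
    print(cam,[(n,np.round(d['xyz']).tolist(),round(d['conf'],2)) for n in('tray_bar','tray_nose') for d in find_in(cam,n)[:1]])
    g=im[cam].max(2).astype(int)
    if cam=='top':
        for r in range(197,222): print(r,''.join('#' if v<45 else '.' if v<120 else ' ' for v in g[r,235:305]))
    else:
        for r in range(115,160): print(r,''.join('#' if v<45 else '.' if v<120 else ' ' for v in g[r,315:375]))
E
```

```text
{'clock': 30.45, 'tcp_pos': [525.856, -338.45, 289.459], 'orientation': [0.993, 0.122, 0.0, 0.0], 'ft_force': [1.697, -0.057, -0.434], 'grip_width': 87.046, 'grasp_force': 0.0, 'joint_pos': [-0.313, 0.358, 0.088, -0.0, -1.3, 2.128]}
scene [('tray_bar', [534.0, -347.0, 2.0], 0.62), ('tray_nose', [573.0, 95.0, 164.0], 0.63)]
115 ...............    ..........................   .           
116 ..  ............     ........................               
117 .. .............       ....................... .   .      . 
118  .  .............        ......................    .        
119 ............#.##...        .....................            
120  ............#.#.#..        .....................     .     
121 ..............#...#...         ...................    .     
122 ...........#..#..........         .................         
123 ............##............      .  .................        
124 ...........#.#..............    .....................       
125 .............................   ......................      
126 ............................    ......... ............. 
[... 3414 characters left out ...]
  ....      .. ..........
213 ..                                                           .........
214 ..                                                          ..........
215 ..                                                          ..........
216 ..                                                          ..........
217 ..                                                          ..........
218 ..                                                          ..........
219 ..                                                             .......
220 ..                                                             .......
221 ..  ....                                                       ..#####
```

```bash
python3 - <<'E'
from h import *
print(tri((340.5,136),(266,207)),onz('top',(266,207),232),onz('scene',(340.5,136),230))
print(onz('top',(246,206),232),onz('top',(286,208),232),onz('scene',(329.5,147),230),onz('scene',(351,125),230))
H=(492,179)
c=[526.0,-338.5,289.0,14]  # d
M=(500,60,345,60)
plan(seg(c,(515,-250,345,20),2)+seg((515,-250,345,20),(500,120,345,76),8),c)
E
```

```text
(array([484.09283271, 180.19482366, 221.4532547 ]), np.float64(5.0808706604037)) [484.23525042 180.80063343 232.        ] [486.97185172 171.40180887 230.        ]
[488.51090479 244.96564072 232.        ] [479.96524879 116.72045724 232.        ] [486.50141159 117.83846029 230.        ] [486.26432441 226.34147566 230.        ]
[{"slide": [0.005, -0.044, -0.028], "roll": -0.052}, {"slide": [0.011, -0.089, -0.056], "roll": -0.105}, {"slide": [0.02, -0.134, -0.056], "roll": -0.227}, {"slide": [0.029, -0.179, -0.056], "roll": -0.349}, {"slide": [0.039, -0.225, -0.056], "roll": -0.471}, {"slide": [0.048, -0.27, -0.056], "roll": -0.593}, {"slide": [0.058, -0.315, -0.056], "roll": -0.716}, {"slide": [0.067, -0.361, -0.056], "roll": -0.838}, {"slide": [0.076, -0.406, -0.056], "roll": -0.96}, {"slide": [0.086, -0.451, -0.056], "roll": -1.082}]
```

Call:
jog_arm([
  {"slide": [0.005,-0.044,-0.028],"roll": -0.052},
  {"slide": [0.011,-0.089,-0.056],"roll": -0.105},
  {"slide": [0.02,-0.134,-0.056],"roll": -0.227},
  {"slide": [0.029,-0.179,-0.056],"roll": -0.349},
  {"slide": [0.039,-0.225,-0.056],"roll": -0.471},
  {"slide": [0.048,-0.27,-0.056],"roll": -0.593},
  {"slide": [0.058,-0.315,-0.056],"roll": -0.716},
  {"slide": [0.067,-0.361,-0.056],"roll": -0.838},
  {"slide": [0.076,-0.406,-0.056],"roll": -0.96},
  {"slide": [0.086,-0.451,-0.056],"roll": -1.082},
])

```text
clock: 32.0
tcp_pos: [499.8, 121.1, 341.7]
orientation: [0.787, 0.617, -0.002, -0.0]
ft_force: [1.3, -1.2, -0.7]
grip_width: 86.9
grasp_force: 0.0
```

```bash
python3 - <<'E'
from h import *
s=st(); c=json.load(open('cmd.json')); print(c, np.degrees(np.arctan2(*R.from_quat(s['orientation']).as_matrix()[[1,0],0])))
A=tuple(c)
plan(seg(A,(485,180,300,85.7),4)+seg((485,180,300,85.7),(485,180,232,85.7),4)+[(485,180,229,85.7)])
for n in ('slug0_center','tray_bar'):
    snapshot('scene');print([(n,np.round(d['xyz']).tolist(),round(d['conf'],2)) for d in find_in('scene',n)])
E
```

```text
{'clock': 32.0, 'tcp_pos': [499.791, 121.137, 341.651], 'orientation': [0.787, 0.617, -0.002, -0.0], 'ft_force': [1.281, -1.188, -0.686], 'grip_width': 86.9, 'grasp_force': 0.0, 'joint_pos': [0.554, 0.139, -0.079, -0.0, -1.357, 2.347]}
[500.3386575442855, 119.90865557204586, 345.0, 75.99403343315508] 76.22286060073661
[{"slide": [0.014, -0.007, 0.011], "roll": -0.042}, {"slide": [0.027, -0.015, 0.022], "roll": -0.085}, {"slide": [0.041, -0.022, 0.034], "roll": -0.127}, {"slide": [0.055, -0.029, 0.045], "roll": -0.169}, {"slide": [0.055, -0.029, 0.062], "roll": -0.169}, {"slide": [0.055, -0.029, 0.079], "roll": -0.169}, {"slide": [0.055, -0.029, 0.096], "roll": -0.169}, {"slide": [0.055, -0.029, 0.113], "roll": -0.169}, {"slide": [0.055, -0.029, 0.116], "roll": -0.169}, {"slide": [0.055, -0.029, 0.116], "roll": -0.169}]
[('slug0_center', [544.0, 59.0, 96.0], 0.59)]
[('tray_bar', [539.0, -344.0, 0.0], 0.79)]
```

Call:
jog_arm([
  {"slide": [0.014,-0.007,0.011],"roll": -0.042},
  {"slide": [0.027,-0.015,0.022],"roll": -0.085},
  {"slide": [0.041,-0.022,0.034],"roll": -0.127},
  {"slide": [0.055,-0.029,0.045],"roll": -0.169},
  {"slide": [0.055,-0.029,0.062],"roll": -0.169},
  {"slide": [0.055,-0.029,0.079],"roll": -0.169},
  {"slide": [0.055,-0.029,0.096],"roll": -0.169},
  {"slide": [0.055,-0.029,0.113],"roll": -0.169},
  {"slide": [0.055,-0.029,0.116],"roll": -0.169},
  {"slide": [0.055,-0.029,0.116],"roll": -0.169},
])

```text
clock: 33.45
tcp_pos: [485.8, 180.6, 227.7]
orientation: [0.733, 0.68, 0.0, 0.0]
ft_force: [-0.3, -0.0, -0.1]
grip_width: 87.2
grasp_force: 0.0
```

Call:
jog_arm([
  {"slide": [0.0,0.0,0.0],"roll": 0.0},
  {"slide": [0.0,0.0,0.0],"roll": 0.0},
  {"slide": [0.0,0.0,0.0],"roll": 0.0},
  {"slide": [0.0,0.0,0.0],"roll": 0.0},
  {"slide": [0.0,0.0,0.0],"roll": 0.0},
  {"slide": [0.0,0.0,0.0],"roll": 0.0},
  {"slide": [0.0,0.0,0.0],"roll": 0.0},
  {"slide": [0.0,0.0,0.0],"roll": 0.0},
  {"slide": [0.0,0.0,0.0],"roll": 0.0},
  {"slide": [0.0,0.0,0.0],"roll": 0.0},
], jaw=1)

```text
clock: 34.7
tcp_pos: [484.7, 180.2, 227.4]
orientation: [0.733, 0.68, -0.001, -0.001]
ft_force: [-4.4, 1.7, 1.7]
grip_width: 15.2
grasp_force: 30.0
```

The handle is gripped. Now I raise it slowly to break the glue.

Call:
jog_arm([
  {"slide": [0.0,0.0,-0.001],"roll": 0.0},
  {"slide": [0.0,0.0,-0.002],"roll": 0.0},
  {"slide": [0.0,0.0,-0.003],"roll": 0.0},
  {"slide": [0.0,0.0,-0.004],"roll": 0.0},
  {"slide": [0.0,0.0,-0.005],"roll": 0.0},
  {"slide": [0.0,0.0,-0.006],"roll": 0.0},
  {"slide": [0.0,0.0,-0.007],"roll": 0.0},
  {"slide": [0.0,0.0,-0.008],"roll": 0.0},
  {"slide": [0.0,0.0,-0.009],"roll": 0.0},
  {"slide": [0.0,0.0,-0.01],"roll": 0.0},
])

```text
clock: 35.95
tcp_pos: [488.6, 180.0, 240.0]
orientation: [0.733, 0.68, 0.003, 0.002]
ft_force: [9.8, -2.1, -9.2]
grip_width: 15.1
grasp_force: 30.0
```

Call:
jog_arm([
  {"slide": [0.0,0.001,-0.001],"roll": 0.0},
  {"slide": [0.0,0.002,-0.002],"roll": 0.0},
  {"slide": [0.0,0.003,-0.003],"roll": 0.0},
  {"slide": [0.0,0.004,-0.005],"roll": 0.0},
  {"slide": [0.0,0.005,-0.006],"roll": 0.0},
  {"slide": [0.0,0.006,-0.008],"roll": 0.0},
  {"slide": [0.0,0.007,-0.01],"roll": 0.0},
  {"slide": [0.0,0.007,-0.012],"roll": 0.0},
  {"slide": [0.0,0.007,-0.013],"roll": 0.0},
  {"slide": [0.0,0.007,-0.013],"roll": 0.0},
])

```text
clock: 37.2
tcp_pos: [492.9, 179.6, 250.8]
orientation: [0.733, 0.68, 0.0, 0.0]
ft_force: [-0.2, -0.4, -4.6]
grip_width: 14.8
grasp_force: 30.0
```

Call:
jog_arm([
  {"slide": [0.0,0.0,0.0],"roll": 0.0},
  {"slide": [0.0,0.0,0.0],"roll": 0.0},
  {"slide": [0.0,0.0,0.0],"roll": 0.0},
  {"slide": [0.0,0.0,0.0],"roll": 0.0},
  {"slide": [0.0,0.0,0.0],"roll": 0.0},
  {"slide": [0.0,0.0,0.0],"roll": 0.0},
  {"slide": [0.0,0.0,0.0],"roll": 0.0},
  {"slide": [0.0,0.0,0.0],"roll": 0.0},
  {"slide": [0.0,0.0,0.0],"roll": 0.0},
  {"slide": [0.0,0.0,0.0],"roll": 0.0},
])

```text
clock: 38.45
tcp_pos: [492.8, 179.7, 250.5]
orientation: [0.733, 0.68, 0.0, 0.0]
ft_force: [0.8, -1.7, -4.8]
grip_width: 15.2
grasp_force: 30.0
```

```bash
python3 - <<'E'
from h import *
s=st()
if s['grasp_force']>10 and 245<s['tcp_pos'][2]<256: print(bot.close_job())
E
```

```text
{'clock': 38.45, 'tcp_pos': [492.794, 179.665, 250.547], 'orientation': [0.733, 0.68, 0.0, 0.0], 'ft_force': [0.807, -1.736, -4.839], 'grip_width': 15.177, 'grasp_force': 30.008, 'joint_pos': [0.659, 0.207, -0.222, 0.0, -1.142, 2.407]}
the job is handed in; nothing more can be done
None
```

I handed the job in at 38.5 s, with the lid free and held about 28 mm open at the front edge. The slugs (about five visible) look to be in the hopper and the empty tray is back on the bench; the verdict was not shown, and I did not re-measure the bystanders.

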